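Fit and hold a bayonet cap

TASK

Lift the top cap straight off the nested stack of three, leaving the other two standing, and fit it to the dark bayonet socket: lugs into the notches, push it fully home against the spring, then twist it clockwise (seen from above) about a quarter turn to the stop. Finish while still gripping the cap and holding it pressed fully home and turned to the stop, so that a colleague can put in the locking screw: the springs would push it back, so do not let go. Leave the other things on the bench where they are.

Things in the scene. Friction and masses are not known exactly. Their poses are not given: they have to be found in the camera images.
- cap_top: Bare-metal bayonet cap, 63 mm tall, 60 to 130 g, to be fitted. Origin: centre of its open lower rim, z up. Top of a nested stack of three alike: its skirt slips over the grip of the cap below and its rim stands on that cap's flange (origin 70 mm above the bench); it comes clear after rising 30 mm. Flange 68 mm across, z 30 to 35 mm; a half turn changes nothing.
- cap_grip (a point): On cap_top's axis, 49 mm above its origin: middle of its flat upright grip (z 35 to 63 mm on the flange, 32 mm long along the cap's x, 14 mm thick along y). The grip runs along the line of the two lugs. Same axes as the cap.
- cap_lug (a point): Middle of cap_top's +x lug, at x 28 mm, z 16 mm; the other is at -x. Lugs: 8 mm wide, 6 mm high (z 13 to 19 mm), out to a radius of 32 mm. The skirt under the flange is 50 mm across outside, tapering to 44 mm over its lowest 6 mm, about 38 mm clear inside at the rim. Same axes as the cap.
- cap_mid: The same cap, second in the stack: origin 35 mm above the bench. Stays.
- cap_low: The same cap, lowest in the stack: it stands on the bench. Stays.
- socket: Dark steel bayonet socket fixed to the bench, 52 mm tall: round foot 100 mm across, 8 mm thick, round housing 84 mm across. Origin: centre of the underside, z up. Fully home, the cap's flange lies on the socket's top and the cap's origin is 22 mm above this origin; the lugs are then 3 mm below the lip, so the cap turns only while pushed to within 3 mm of home.
- socket_mouth (a point): Centre of the socket's top, 52 mm above its origin, same axes. Bore 54 mm across with two notches at +x and -x, 14 mm wide, out to a radius of 35 mm, in a lip 8 mm thick (z 44 to 52 mm). The lugs pass only with the cap's x axis along the socket's, either way round, within about 5 degrees; below the lip they can turn.
- plunger (a joint): Spring plate in the bore that carries the cap's rim, m: 0 when empty (its top 34 mm above the socket's origin), 0.012 with the cap fully home. The spring starts at 3 N and reaches about 7 N at home.
- rotor (a joint): Turn of the socket's inner ring, rad: 0 when empty, grows as a cap whose lugs sit in it is turned clockwise seen from above; hard stop at 1.4 (80 degrees). A return spring opposes it with 0.04 N m at 0, 0.1 N m at the stop. The lugs have about 0.1 rad of play to each side in the ring, so the cap itself turns up to about 1.5 rad.
- driver_teal: Bystander: screwdriver, 140 mm long, lying along x between socket and stack. Leave alone.
- pliers_nose: Bystander: needle-nose pliers 66x152 mm, on the right. Leave alone.
- flux_tin: Bystander: flat round tin, 56 mm across, 19 mm tall, at the front right. Leave alone.
- tape_roll: Bystander: roll of tape, 62 mm across, 18 mm tall, behind on the left. Leave alone.
- speaker_spare: Bystander: small loudspeaker, 66 mm across, 26 mm tall, behind on the right. Leave alone.
- cutters_side: Bystander: side cutters 65x105 mm, behind. Leave alone.
- solder_spool: Bystander: wire spool, 52 mm across, 38 mm tall, behind on the left. Leave alone.
Not all that is in view belongs to the job. What is shaped like the socket but blue or green is not meant.

How it is judged:
By the outcome, as a careful person would: the job done as asked, in the order asked, and still so for the second after the job is handed in, while the arm keeps its last pose, push and grip.
It also fails if it takes over 51 s, if anything falls off the work surface, if the arm or the gripper's body presses on something with over 40 N, if the wrist force passes 120 N, or if a joint passes its speed limit or range.

ROBOT

A 6-joint arm with a two-finger parallel gripper is mounted at the origin on a cart in front of the work surface, level with it; the furniture and walls round the work are solid. World frame = base frame: x ahead of the robot, y to its left, z up, the work surface at z = 0. Lengths are in m, angles in rad, forces in N, time in s.
With the tool pointing down it reaches from about 0.25 to 0.775 m from the base axis. Payload 4 kg.
Tool frame: the origin (TCP) lies at the very end of the fingers, on their centre line; the grasp point (between the pads) lies 19 mm behind it (arm.hold_point_z is the distance from the TCP to the grasp point, in m); z points along the fingers, y is the direction in which the jaws open and shut (so a half turn about z gives the same grasp; the last joint's range is limited). The gripper opens to 94 mm and grips with 3 to 60 N. Pads are 16 mm wide; open, the fingers measure 119 mm over their backs; the gripper's body (75 mm by 177 mm) begins 78 mm behind the grasp point.
Start: joints at [1.243, 0.087, 1.371, -0, 1.684, -0.103], TCP at [0.123, 0.536, 0.206] pointing down, gripper open.
Joint ranges: [-3.1, 3.1], [-0.76, 2.03], [0.27, 2.55], [-1.08, 4.22], [0.17, 2.65], [-2.57, 2.57]. Speed limits (rad/s): [2.79, 2.79, 3.14, 3.14, 3.14, 3.14].

INTERFACE

Orientations are given as a unit quaternion [x, y, z, w].
In Python, from bench import arm gives the robot as it stands.
- The arm moves only by the tool step_arm, never from a script. Its argument "increments" is a list of rows, each a list of 5 numbers: the shift along the tool's x, y, z in m, then the turn about the tool's z in rad, then the finger opening in m, from 0 to 0.094. In form: [[dx, dy, dz, twist, jaw], ...]. A call has exactly 5 rows; each row shifts and turns the commanded pose from where the row before left it, along the tool's axes as they then stand; what a row does not reach is not made up. A row lasts 1/12 s, in which the tool goes at most 41.7 mm and 7.16 degrees, less where a joint would pass 70% of its speed; a pose out of reach is approached as far as the arm can. A call with a gripper value outside its range is refused whole. The fingers move at their own pace and stop on an object; "force" is the grip in N (left out, the last holds). Time passes only in rows, so rows that do not move let the fingers close, or fill a call up. It gives the time, the measured TCP pose, the force and the opening at its end, in the units of the state.
- arm.observe(): the state, without advancing time (a new reading comes with each control period).
- arm.get_image(name): name is "scene" or "top" or "wrist"; returns the picture (384x512x3 uint8, blue, green, red); there is no depth.
- arm.calibration(name): a dict with "fx", "fy", "cx", "cy" (pixels), "k1" (the pictures are not rectified: a ray, as slopes to the right and down, at radius r is drawn at 1 + k1 r^2 times it, then the intrinsics apply), "R" (3x3) and "t" (3): a world point X has camera coordinates R X + t; the wrist camera has in their place "T_tool_cam" (4x4, takes a point from camera to tool coordinates, whose origin is the TCP and whose axes are the flange's). Camera axes: x right, y down, z forward; pixel columns grow to the right and rows downward; lengths in m; the calibration is good to about 2 mm. A picture is of the moment at which its call begins: read the wrist's pose just before it. calibration takes no time and is no camera call.
- arm.sign_off(): hands the job in, once; it reports no verdict.
Trained networks look in the newest picture that a camera, given by its name, has taken for a name from the list of things; names that differ only in an ending like _2 or _b are one class to them, and where a whole thing is asked for, a point or a joint stands for the part that bears it (a point fixed in the world has none). Each returns a list of dicts, best first, with "conf" (0 to 1); they miss things now and then, are a little off and sometimes report something else, mostly with a low value. They report only what shows in the picture. A call takes as long as a camera call. They do not tell look-alikes from the thing itself.
- arm.recognise(camera, target): "centre" ([row, column] as shares, 0 to 1, of the picture: columns of its width, rows of its height, amid what is visible of it).
- arm.spot_point(camera, target): "centre" ([row, column] as shares, 0 to 1, of the picture: columns of its width, rows of its height: a listed point, or the origin of a listed thing).
The state is a dict: "time": time; "joints": joint angles; "qvel": joint speeds; "tau": joint torques, N m; "position": TCP position; "eef_rot": TCP orientation; "force": force on the tool from outside, world axes, zero at the start; "moment": the same for the moment, N m; "width": finger opening in m.
Only numpy, scipy, OpenCV 4.12 (cv2) and the standard library are available. Lean on these libraries where they do the work, as an engineer would, in place of code of your own. Each camera call takes 0.05 s, during which the arm holds its last target.

## Working session

There is one attempt and no reset: what is moved stays moved. The work goes in short steps, Python scripts to look and compute and a tool call to move; the robot and the scene stay as the last step left them, time stands still between calls to the robot, and variables do not carry over. Pictures are saved under pics/ and viewed, and the job is handed in when it is done.

Besides the shell and the picture viewer there is one more tool, called after "Emit:" by a JSON object that holds its "method" and its "body", one argument or row to a line. step_arm: Moves the arm, as the interface text tells. Its arguments: {"type":"object","properties":{"increments":{"type":"array","items":{"type":"array","items":{"type":"number"}}},"force":{"type":"number"}},"required":["increments"]}

```bash
ls; mkdir -p pics; python3 - <<'E'
from bench import arm
import cv2
print(arm.observe())
for n in ["scene","top"]:
    im=arm.get_image(n); cv2.imwrite(f"pics/{n}0.png",im)
    print(n,arm.calibration(n))
print(arm.calibration("wrist"))
for c,t in [("top","socket_mouth"),("top","cap_grip")]:
    print(c,t,arm.spot_point(c,t))
E
```

```text
pics
{'time': 0.0, 'joints': array([ 1.24291583e+00,  8.79419067e-02,  1.37228532e+00, -5.20248556e-06,
        1.68358920e+00, -1.03107581e-01]), 'qvel': array([ 0.00139318, -0.00015742,  0.00062482,  0.0001226 ,  0.00034662,
        0.0001752 ]), 'tau': array([-1.99434248e-04, -3.40182889e+01, -3.02428830e+01,  7.16803595e-02,
        3.30797606e-02, -1.46070120e-04]), 'position': array([0.12241507, 0.53562714, 0.20429558]), 'eef_rot': array([ 1.12150241e-01,  9.93690640e-01, -1.08672356e-03, -2.35229796e-04]), 'force': array([ 0.89898169, -0.09786538, -0.58887366]), 'moment': array([0.01347811, 0.02120812, 0.01890817]), 'width': 0.09425243895666467}
scene {'fx': 449.2063647711445, 'fy': 449.2063647711445, 'cx': 247.16355563425384, 'cy': 192.7998237157466, 'k1': -0.05776674862264593, 'R': array([[ 0.45742742, -0.88892464, -0.02394023],
       [-0.4207479 , -0.19263599, -0.88648891],
       [ 0.78341009,  0.41557714, -0.46213016]]), 't': array([-0.29918956,  0.28974672,  0.67150683])}
top {'fx': 369.574804096681, 'fy': 369.574804096681, 'cx': 257.4431892963777, 'cy': 191.77121823698
[... 233 characters left out ...]
7])}
{'fx': 294.30861369257644, 'fy': 294.30861369257644, 'cx': 253.6457831229741, 'cy': 194.6497025081037, 'k1': -0.019574122777491317, 'T_tool_cam': array([[-1.40711415e-04, -9.58076365e-01, -2.86512930e-01,
         8.45505869e-02],
       [ 9.99999735e-01,  6.99684875e-05, -7.25086060e-04,
        -1.18102549e-03],
       [ 7.14734693e-04, -2.86512956e-01,  9.58076101e-01,
        -1.78614752e-01],
       [ 0.00000000e+00,  0.00000000e+00,  0.00000000e+00,
         1.00000000e+00]])}
top socket_mouth [{'centre': [0.6654, 0.4053], 'conf': 0.92}, {'centre': [0.5612, 0.6117], 'conf': 0.87}, {'centre': [0.6617, 0.5027], 'conf': 0.58}]
top cap_grip [{'centre': [0.5133, 0.3936], 'conf': 0.78}]
```

View pics/scene0.png

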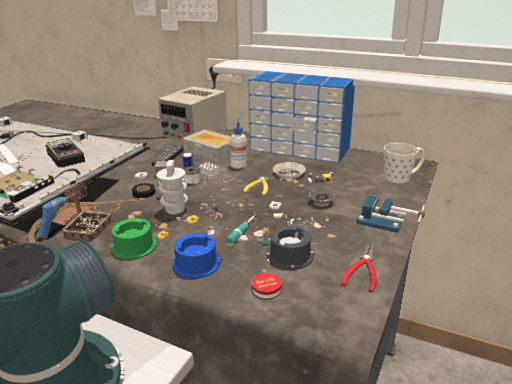

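View pics/top0.png

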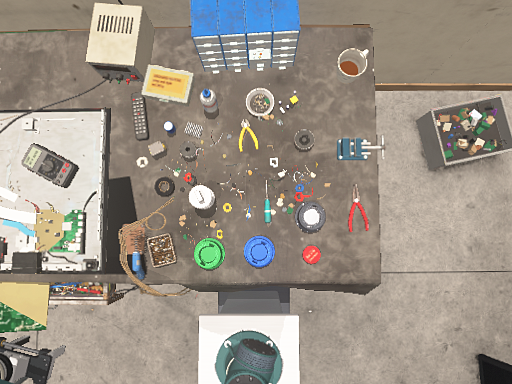

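```bash
cat > h.py <<'E'
import numpy as np, cv2
from bench import arm
from scipy.spatial.transform import Rotation as Ro
def cam(n,st=None):
    c=arm.calibration(n)
    K=np.array([[c['fx'],0,c['cx']],[0,c['fy'],c['cy']],[0,0,1]]);d=np.array([c['k1'],0,0,0.])
    if n!="wrist": return K,d,np.array(c['R']),np.array(c['t'])
    st=st or arm.observe()
    T=np.eye(4);T[:3,:3]=Ro.from_quat(st['eef_rot']).as_matrix();T[:3,3]=st['position']
    M=np.linalg.inv(T@c['T_tool_cam']); return K,d,M[:3,:3],M[:3,3]
def toz(n,uv,z,C=None):
    K,d,R,t=C or cam(n)
    p=cv2.undistortPoints(np.array([[uv]],float),K,d)[0,0]
    r=R.T@np.array([p[0],p[1],1]);o=-R.T@t
    return o+r*(z-o[2])/r[2]
def proj(C,X):
    K,d,R,t=C
    return cv2.projectPoints(np.array(X,float).reshape(-1,1,3),cv2.Rodrigues(R)[0],t,K,d)[0][:,0]
def sp(c): return [c[1]*512,c[0]*384]
E
python3 - <<'E'
from h import *
a=cv2.imread("pics/top0.png")
cv2.imwrite("pics/top_z1.png",cv2.resize(a[165:245,160:345],None,fx=4.3,fy=4.3,interpolation=cv2.INTER_CUBIC))
b=cv2.imread("pics/scene0.png")
cv2.imwrite("pics/scene_z1.png",cv2.resize(b[150:280,130:330],None,fx=4,fy=4,interpolation=cv2.INTER_CUBIC))
for s in ([.6654,.4053],[.5612,.6117],[.6617,.5027]): print(toz("top",sp(s),.052))
print(toz("top",sp([.5133,.3936]),.119))
for t in ("cap_grip","socket_mouth"):
    arm.get_image("scene"); r=arm.spot_point("scene",t); print(r)
E
```

```text
[0.3407002  0.12173448 0.052     ]
[ 0.46226702 -0.20555501  0.052     ]
[ 0.34459691 -0.03205376  0.052     ]
[0.51642077 0.13060487 0.119     ]
[{'centre': [0.4344, 0.3285], 'conf': 0.59}]
[{'centre': [0.6214, 0.5621], 'conf': 0.81}, {'centre': [0.6273, 0.3818], 'conf': 0.58}, {'centre': [0.5927, 0.2588], 'conf': 0.57}]
```

View pics/top_z1.png

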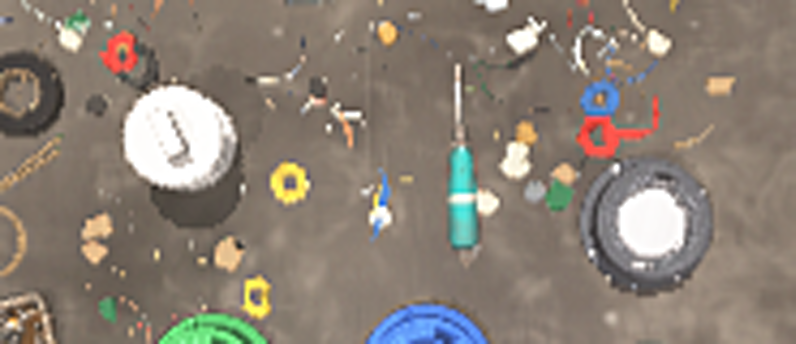

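View pics/scene_z1.png

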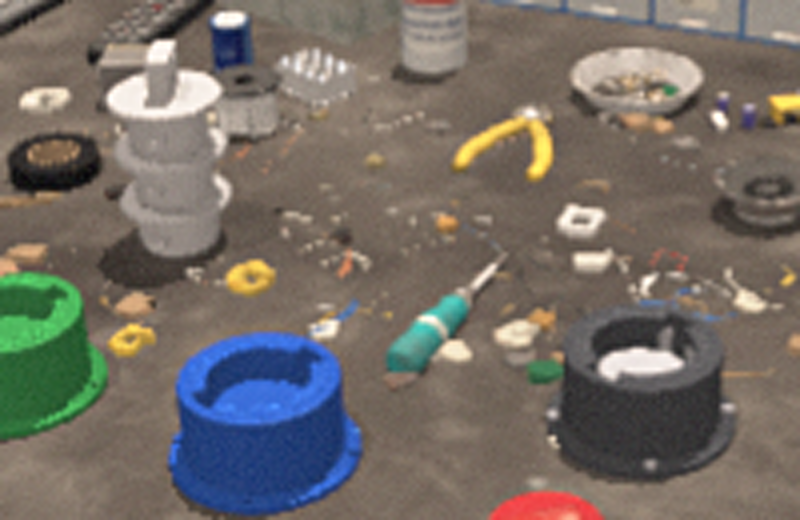

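Emit:
{"method": "step_arm", "body": {
  "increments": [
    [-0.025, -0.016, -0.02, 0, 0.094],
    [-0.03, -0.02, -0.02, 0, 0.094],
    [-0.03, -0.02, -0.01, 0, 0.094],
    [-0.032, -0.021, 0, 0, 0.094],
    [-0.032, -0.021, 0, 0, 0.094]
  ]
}}

```text
time: 0.82
position: [0.247, 0.4066, 0.2569]
eef_rot: [0.112, 0.994, 0.001, 0.001]
force: [1.3, -0.4, 0.1]
width: 0.0937
```

Emit:
{"method": "step_arm", "body": {
  "increments": [
    [-0.032, -0.021, 0, 0, 0.094],
    [-0.032, -0.021, 0, 0, 0.094],
    [-0.032, -0.021, 0, 0, 0.094],
    [-0.032, -0.021, 0, 0, 0.094],
    [-0.032, -0.021, 0, 0, 0.094]
  ]
}}

```text
time: 1.23
position: [0.3795, 0.2679, 0.2558]
eef_rot: [0.112, 0.994, 0.0, 0.0]
force: [0.3, 0.0, -0.5]
width: 0.0941
```

Emit:
{"method": "step_arm", "body": {
  "increments": [
    [-0.032, -0.021, 0, 0, 0.094],
    [-0.032, -0.021, 0, 0, 0.094],
    [-0.032, -0.021, 0, 0, 0.094],
    [-0.032, -0.021, 0, 0, 0.094],
    [-0.032, -0.021, 0, 0, 0.094]
  ]
}}

```text
time: 1.65
position: [0.5122, 0.1297, 0.2557]
eef_rot: [0.112, 0.994, 0.0, 0.0]
force: [-0.1, 0.7, -0.3]
width: 0.0937
```

```bash
python3 - <<'E'
from h import *
st=arm.observe();print(st['position'],st['joints'],st['force'])
C=cam("wrist",st)
im=arm.get_image("wrist");cv2.imwrite("pics/w1.png",im)
print(proj(C,[[.5164,.1306,.133]]))
r=arm.spot_point("wrist","cap_grip");print(r)
for x in r:print(toz("wrist",sp(x['centre']),.119,C))
r=arm.spot_point("wrist","cap_lug");print(r)
for x in r:print(toz("wrist",sp(x['centre']),.086,C))
E
```

```text
[0.51219763 0.12971247 0.25568484] [ 1.40536174e-01  3.40407870e-02  1.32816912e+00  2.56670461e-04
  1.77876510e+00 -1.20513161e+00] [-0.07783828  0.73764726 -0.28237624]
[[256.60568663 193.10854142]]
[{'centre': [0.5023, 0.5213], 'conf': 0.69}]
[0.52275337 0.14108574 0.119     ]
[{'centre': [0.5341, 0.5471], 'conf': 0.59}]
[0.5517409  0.15316112 0.086     ]
```

View pics/w1.png

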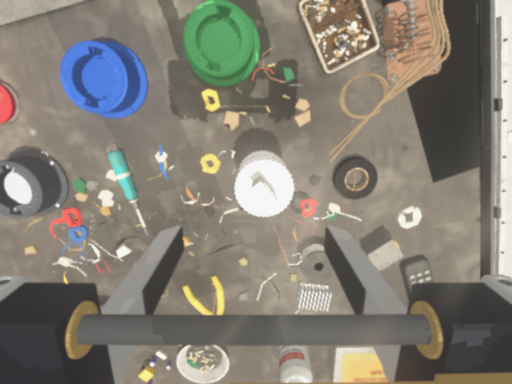

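```bash
python3 - <<'E'
from h import *
a=cv2.imread("pics/w1.png")
z=cv2.resize(a[140:225,220:310],None,fx=7,fy=7,interpolation=cv2.INTER_CUBIC)
z=(np.clip((z.astype(float)/255)**3,0,1)*255).astype('uint8')
cv2.imwrite("pics/w1z.png",z)
E
```

```text
(no output)
```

View pics/w1z.png

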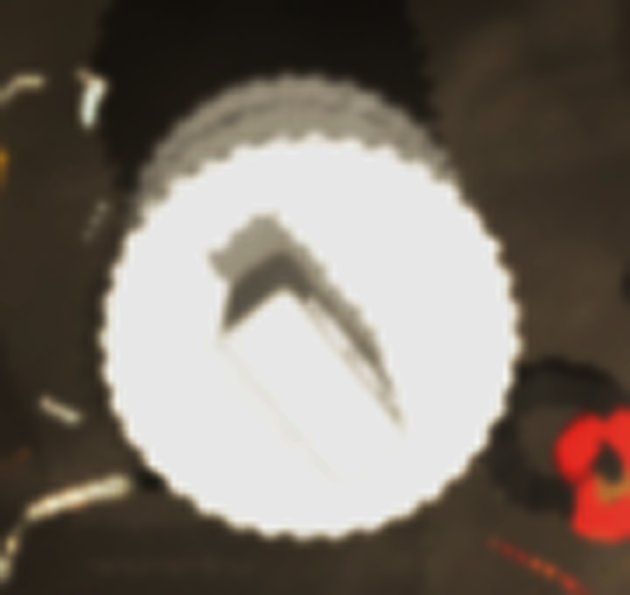

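```bash
python3 - <<'E'
from h import *
C=cam("wrist")
f=lambda x,y:(220+x/7,140+y/7)
P=[toz("wrist",f(*p),.133,C)[:2] for p in [(220,335),(285,292),(405,432),(338,480)]]
print(np.array(P),np.mean(P,0))
e=lambda a,b:(np.degrees(np.arctan2(*(P[b]-P[a])[::-1])),np.linalg.norm(P[b]-P[a]))
print(e(0,1),e(1,2),e(0,3))
print(toz("wrist",f(312,338),.105,C))
Ct=cam("top")
print(toz("top",(160+179/4.3,165+137/4.3),.105,Ct))
print("sock", toz("top",(160+650/4.3,165+214/4.3),.052,Ct))
# triangulate-like: nn scene
Cs=cam("scene")
print(proj(Cs,[[.518,.135,.119],[.462,-.2055,.052]]),sp([.4344,.3285]),sp([.6214,.5621]))
E
```

```text
[[0.50894264 0.12625866]
 [0.50464701 0.13729703]
 [0.53036096 0.15032667]
 [0.53563308 0.13866945]] [0.51989592 0.13813795]
(np.float64(111.26374267315455), np.float64(0.011844746219023409)) (np.float64(26.872013098254506), np.float64(0.028826707659986326)) (np.float64(24.937945627307496), np.float64(0.029434797558250958))
[0.52026201 0.13896349 0.105     ]
[0.51818965 0.1326019  0.105     ]
sock [ 0.46457176 -0.19931192  0.052     ]
[[170.20854208 167.97962567]
 [292.6017349  235.94569447]] [168.192, 166.8096] [287.7952, 238.61759999999998]
```

Emit:
{"method": "step_arm", "body": {
  "increments": [
    [0, 0, 0, -0.12, 0.094],
    [0, 0, 0, -0.12, 0.094],
    [0, 0, 0, -0.12, 0.094],
    [0, 0, 0, -0.12, 0.094],
    [0, 0, 0, -0.12, 0.094]
  ]
}}

```text
time: 2.22
position: [0.5101, 0.1328, 0.2559]
eef_rot: [-0.19, 0.982, 0.0, 0.0]
force: [0.2, 0.9, -0.3]
width: 0.0939
```

Emit:
{"method": "step_arm", "body": {
  "increments": [
    [-0.005, 0.002, 0.01, -0.06, 0.08],
    [-0.005, 0.002, 0.02, 0, 0.07],
    [0, 0, 0.02, 0, 0.07],
    [0, 0, 0.01, 0, 0.07],
    [0, 0, 0, 0, 0.07]
  ]
}}

```text
time: 2.63
position: [0.5164, 0.1399, 0.1926]
eef_rot: [-0.217, 0.976, 0.0, -0.003]
force: [-0.2, 0.2, -0.4]
width: 0.07
```

```bash
python3 - <<'E'
from h import *
st=arm.observe();print(st['position'],st['joints'],st['force'],st['width'])
C=cam("wrist",st)
im=arm.get_image("wrist");cv2.imwrite("pics/w2.png",im)
print(proj(C,[[.52,.138,.133]]))
z=cv2.resize(im[70:270,140:370],None,fx=3.4,fy=3.0,interpolation=cv2.INTER_CUBIC)
z=(np.clip((z.astype(float)/255)**3,0,1)*255).astype('uint8')
cv2.imwrite("pics/w2z.png",z)
r=arm.spot_point("wrist","cap_grip");print(r)
for x in r:print(toz("wrist",sp(x['centre']),.119,C))
E
```

```text
[0.51642053 0.13985202 0.19262844] [ 1.58195035e-01  6.11255628e-02  1.42387967e+00  4.32114897e-04
  1.66233375e+00 -1.84945723e+00] [-0.18047593  0.1907701  -0.36168724] 0.07003035171428197
[[250.62088743 213.33634332]]
[{'centre': [0.5464, 0.4891], 'conf': 0.69}]
[0.52165682 0.13844647 0.119     ]
```

View pics/w2z.png

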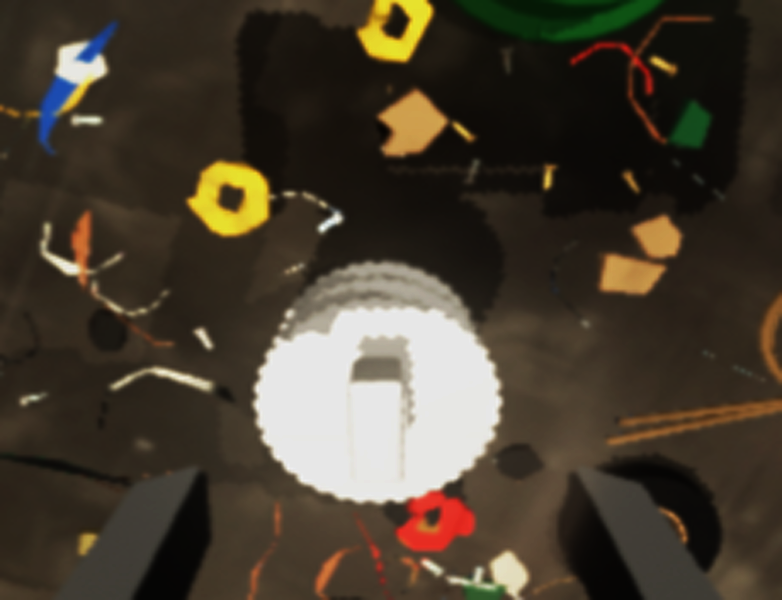

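```bash
python3 - <<'E'
from h import *
st=arm.observe();C=cam("wrist",st)
f=lambda x,y:(140+x/3.4,70+y/3.0)
P=[toz("wrist",f(*p),.133,C)[:2] for p in [(351,381),(402,380),(404,483),(353,483)]]
m=np.mean(P,0);print(m)
e=lambda a,b:(np.degrees(np.arctan2(*(P[b]-P[a])[::-1])),np.linalg.norm(P[b]-P[a]))
print(e(0,1),e(1,2),e(0,3))
fl=toz("wrist",f(378,398+5),.105,C);print(fl)
R=Ro.from_quat(st['eef_rot']).as_matrix();print(R.round(3))
print("tool delta",R.T@np.array([*(m-st['position'][:2]),0]), R.T@(fl-st['position']))
E
```

```text
[0.52395375 0.13898271]
(np.float64(116.30945648995774), np.float64(0.012883354975956652)) (np.float64(26.18081773814158), np.float64(0.03196023247051689)) (np.float64(25.34615909021362), np.float64(0.031654314702835105))
[0.52423848 0.13901556 0.105     ]
[[-0.906 -0.422  0.   ]
 [-0.422  0.906  0.   ]
 [-0.     0.    -1.   ]]
tool delta [-4.85302999e-03 -2.97465030e-03  3.86981798e-08] [-0.00511119 -0.00308649  0.0909597 ]
```

Emit:
{"method": "step_arm", "body": {
  "increments": [
    [-0.0025, -0.0015, 0.01, 0, 0.06],
    [-0.0025, -0.0015, 0.02, 0, 0.06],
    [0, 0, 0.02, 0, 0.06],
    [0, 0, 0.018, 0, 0.06],
    [0, 0, 0.01, 0, 0.06]
  ]
}}

```text
time: 3.15
position: [0.5241, 0.1383, 0.1158]
eef_rot: [-0.216, 0.976, 0.0, -0.001]
force: [0.3, 0.1, -0.3]
width: 0.06
```

Emit:
{"method": "step_arm", "body": {
  "increments": [
    [0, 0, 0.003, 0, 0.06],
    [0, 0, 0.001, 0, 0.06],
    [0, 0, 0, 0, 0.06],
    [0, 0, 0, 0, 0.06],
    [0, 0, 0, 0, 0.06]
  ]
}}

```text
time: 3.57
position: [0.5254, 0.1385, 0.1149]
eef_rot: [-0.216, 0.976, -0.0, 0.001]
force: [0.4, -0.2, 0.2]
width: 0.0598
```

```bash
python3 - <<'E'
from h import *
st=arm.observe();print(st['position'],st['force'],st['width'])
R=Ro.from_quat(st['eef_rot']).as_matrix();print("tool delta",R.T@(np.array([.5240,.1390,.108])-st['position']))
im=arm.get_image("wrist");cv2.imwrite("pics/w3.png",im)
cv2.imwrite("pics/w3.png",cv2.resize(im,None,fx=1.5,fy=1.5))
im=arm.get_image("scene");cv2.imwrite("pics/s3.png",cv2.resize(im[100:250,100:300],None,fx=4,fy=4))
E
```

```text
[0.52544723 0.13852819 0.11494192] [ 0.41374738 -0.16349504  0.17532792] 0.059778874065992194
tool delta [0.00113161 0.00104254 0.00693829]
```

View pics/w3.png

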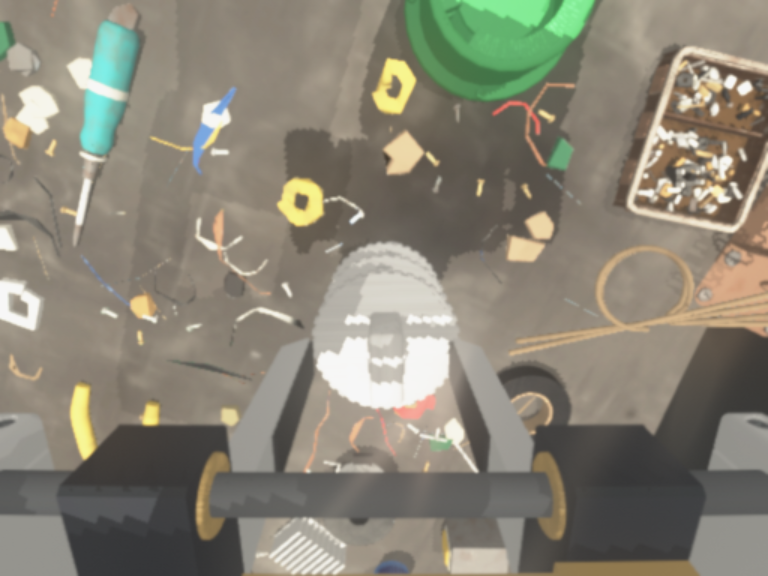

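View pics/s3.png

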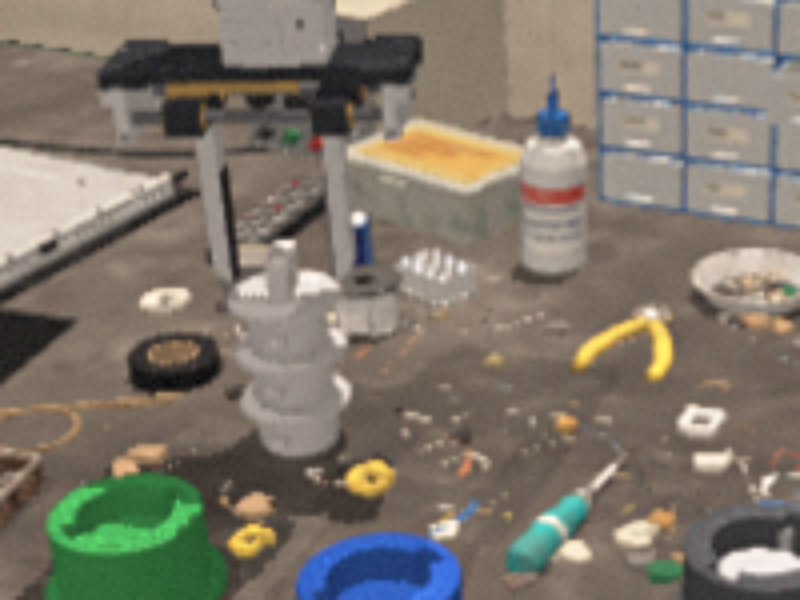

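Emit:
{"method": "step_arm", "body": {
  "increments": [
    [0.0005, 0.0005, 0.003, 0, 0.06],
    [0.0005, 0, 0.003, 0, 0.04],
    [0, 0, 0, 0, 0.03],
    [0, 0, 0, 0, 0.026],
    [0, 0, 0, 0, 0.026]
  ],
  "force": 30
}}

```text
time: 4.08
position: [0.5233, 0.1384, 0.1073]
eef_rot: [-0.216, 0.976, 0.0, -0.0]
force: [-0.2, 0.1, -0.5]
width: 0.0366
```

```bash
python3 - <<'E'
from h import *
st=arm.observe();print(st['position'],st['force'],st['width'])
im=arm.get_image("wrist");cv2.imwrite("pics/w4.png",cv2.resize(im[130:290,150:370],None,fx=3.6,fy=3.6))
E
```

```text
[0.52334537 0.13839189 0.1073113 ] [-0.18954514  0.13323524 -0.50958544] 0.036578479606448173
```

View pics/w4.png

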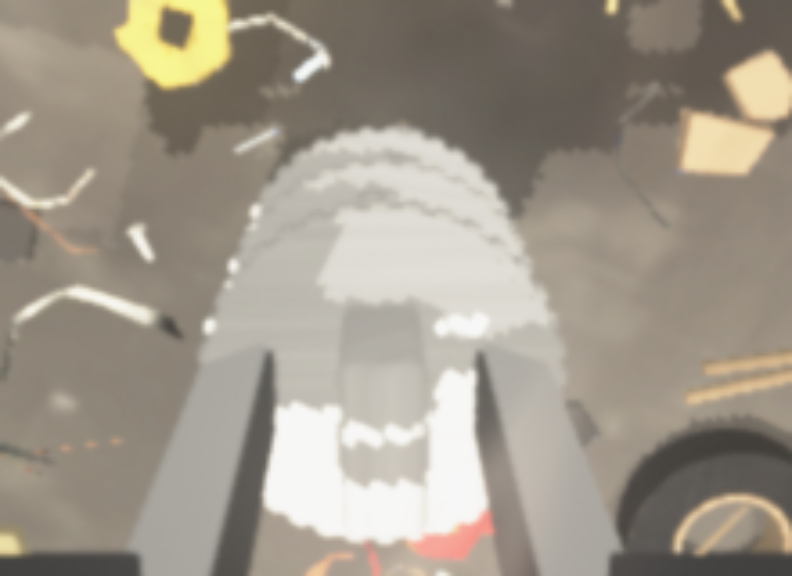

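Emit:
{"method": "step_arm", "body": {
  "increments": [
    [0, 0.001, 0, 0, 0.026],
    [0, 0, 0, 0, 0.02],
    [0, 0, 0, 0, 0.01],
    [0, 0, 0, 0, 0.005],
    [0, 0, 0, 0, 0.005]
  ],
  "force": 30
}}

```text
time: 4.55
position: [0.523, 0.1394, 0.1076]
eef_rot: [-0.216, 0.976, 0.0, 0.0]
force: [-0.4, -0.9, 1.1]
width: 0.014
```

Emit:
{"method": "step_arm", "body": {
  "increments": [
    [0, 0, 0, 0, 0.005],
    [0, 0, 0, 0, 0.005],
    [0, 0, 0, 0, 0.005],
    [0, 0, -0.002, 0, 0.005],
    [0, 0, -0.003, 0, 0.005]
  ],
  "force": 40
}}

```text
time: 4.97
position: [0.5226, 0.1392, 0.112]
eef_rot: [-0.216, 0.976, -0.0, -0.001]
force: [-0.5, 0.2, -1.6]
width: 0.0139
```

```bash
python3 - <<'E'
from h import *
st=arm.observe();print(st['position'],st['force'],st['moment'],st['width'])
im=arm.get_image("wrist");cv2.imwrite("pics/w5.png",cv2.resize(im[130:290,150:370],None,fx=3.6,fy=3.6))
im=arm.get_image("scene");cv2.imwrite("pics/s5.png",cv2.resize(im[100:250,100:300],None,fx=4,fy=4))
E
```

```text
[0.52264551 0.13917116 0.11201908] [-0.460843    0.17257445 -1.57381601] [ 0.10354964  0.01672014 -0.00111629] 0.013869743141211784
```

View pics/w5.png

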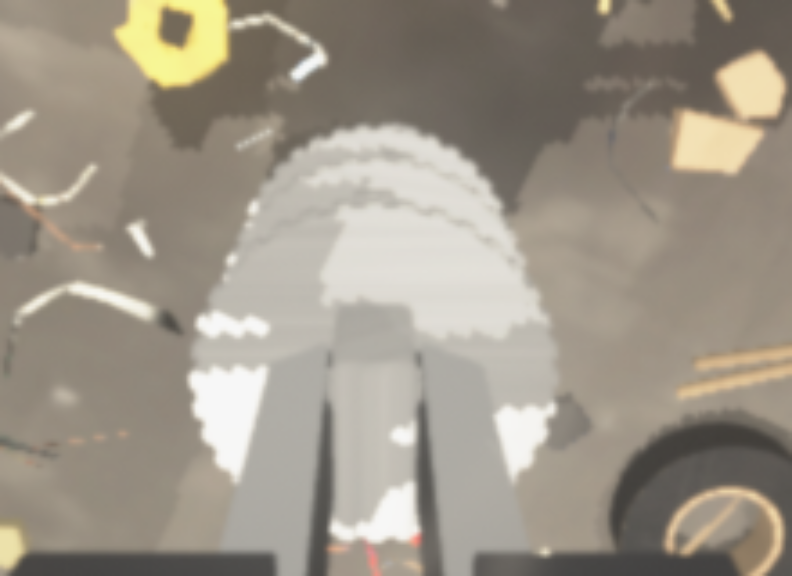

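View pics/s5.png

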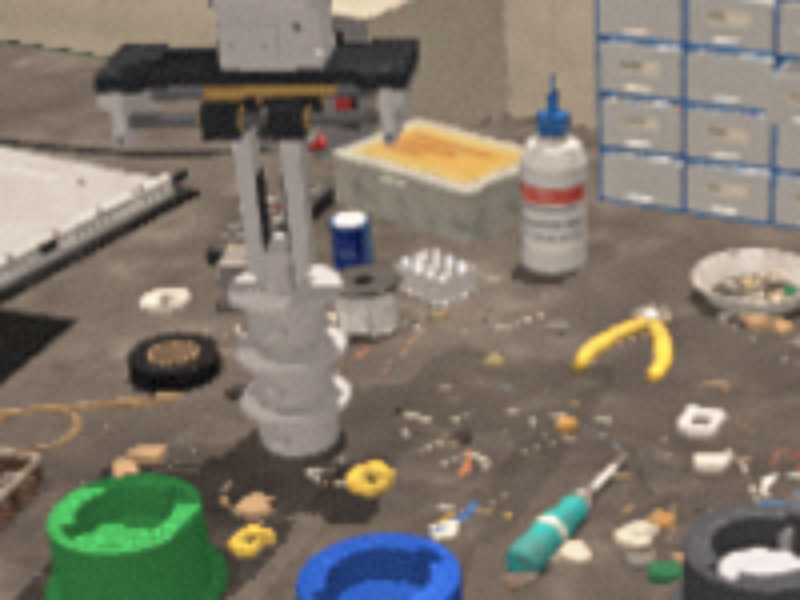

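Emit:
{"method": "step_arm", "body": {
  "increments": [
    [0, 0, -0.006, 0, 0.005],
    [0, 0, -0.006, 0, 0.005],
    [0, 0, -0.006, 0, 0.005],
    [0, 0, -0.006, 0, 0.005],
    [0, 0, -0.006, 0, 0.005]
  ]
}}

```text
time: 5.48
position: [0.5233, 0.1394, 0.1435]
eef_rot: [-0.216, 0.976, 0.0, 0.0]
force: [0.3, 0.5, -1.3]
width: 0.014
```

Emit:
{"method": "step_arm", "body": {
  "increments": [
    [0, 0, -0.01, 0, 0.005],
    [0, 0, -0.015, 0, 0.005],
    [0, 0, -0.02, 0, 0.005],
    [0, 0, -0.02, 0, 0.005],
    [0, 0, -0.01, 0, 0.005]
  ]
}}

```text
time: 5.9
position: [0.5241, 0.1395, 0.2212]
eef_rot: [-0.216, 0.976, -0.0, 0.002]
force: [0.1, 0.1, -0.7]
width: 0.0136
```

```bash
python3 - <<'E'
from h import *
st=arm.observe();print(st['position'],st['joints'],st['force'],st['moment'],st['width'])
im=arm.get_image("scene");cv2.imwrite("pics/s6.png",cv2.resize(im[100:250,100:300],None,fx=4,fy=4))
R=Ro.from_quat(st['eef_rot']).as_matrix();print(R.T@(np.array([.465,-.2,.235])-st['position']))
E
```

```text
[0.52406704 0.1394843  0.22120958] [ 1.55529266e-01  6.37284292e-02  1.36486182e+00  6.08280247e-05
  1.70807877e+00 -1.85048569e+00] [ 0.14664964  0.05030752 -0.65059568] [ 0.02551314 -0.02234702 -0.0489651 ] 0.013611167033232304
[ 0.19662577 -0.28295033 -0.01435615]
```

View pics/s6.png

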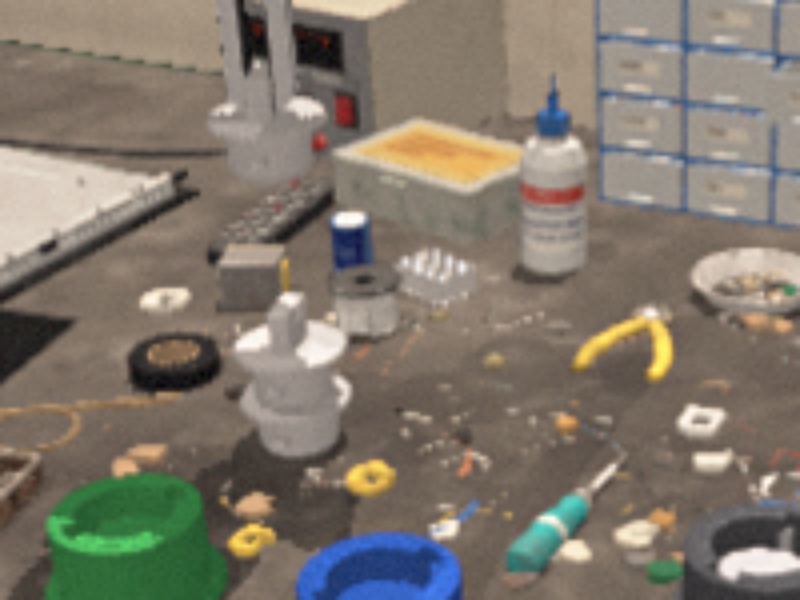

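Emit:
{"method": "step_arm", "body": {
  "increments": [
    [0.008, -0.02, -0.01, 0, 0.005],
    [0.0125, -0.03, -0.01, 0, 0.005],
    [0.0125, -0.03, 0, 0, 0.005],
    [0.0125, -0.03, 0, 0, 0.005],
    [0.0125, -0.03, 0, 0, 0.005]
  ]
}}

```text
time: 6.37
position: [0.5291, -0.0133, 0.2371]
eef_rot: [-0.216, 0.976, 0.0, -0.0]
force: [1.4, 1.0, -1.0]
width: 0.0133
```

Emit:
{"method": "step_arm", "body": {
  "increments": [
    [0.0125, -0.03, 0, 0, 0.005],
    [0.0125, -0.03, 0, 0, 0.005],
    [0.0125, -0.03, 0, 0, 0.005],
    [0.012, -0.03, 0, 0, 0.005],
    [0.008, -0.02, 0, 0, 0.005]
  ]
}}

```text
time: 6.78
position: [0.5358, -0.1661, 0.2364]
eef_rot: [-0.215, 0.977, -0.0, -0.001]
force: [0.1, 0.1, -0.0]
width: 0.0138
```

Emit:
{"method": "step_arm", "body": {
  "increments": [
    [0, 0, 0, 0, 0.005],
    [0, 0, 0, 0, 0.005],
    [0, 0, 0, 0, 0.005],
    [0, 0, 0, 0, 0.005],
    [0, 0, 0, 0, 0.005]
  ]
}}

```text
time: 7.2
position: [0.5364, -0.162, 0.2376]
eef_rot: [-0.217, 0.976, 0.0, 0.0]
force: [0.1, 0.1, -1.6]
width: 0.0138
```

```bash
python3 - <<'E'
from h import *
st=arm.observe();print(st['position'],st['joints'],st['force'],st['moment'],st['width'])
C=cam("wrist",st)
im=arm.get_image("wrist");cv2.imwrite("pics/w7.png",cv2.resize(im,None,fx=1.5,fy=1.5))
r=arm.spot_point("wrist","socket_mouth");print(r)
for x in r:print(toz("wrist",sp(x['centre']),.052,C))
E
```

```text
[ 0.53639454 -0.16197809  0.23756365] [-3.94697415e-01  1.06460409e-01  1.28681807e+00  3.91504089e-04
  1.74831543e+00 -2.40249321e+00] [ 0.12379724  0.08319837 -1.58112973] [ 0.05081622 -0.01181184  0.02842084] 0.013777774310020103
[{'centre': [0.2086, 0.8133], 'conf': 0.97}, {'centre': [0.2844, 0.4914], 'conf': 0.83}, {'centre': [0.476, 0.6299], 'conf': 0.23}]
[ 0.35141449 -0.03950908  0.052     ]
[ 0.46298526 -0.19965896  0.052     ]
[ 0.50656135 -0.07951221  0.052     ]
```

View pics/w7.png

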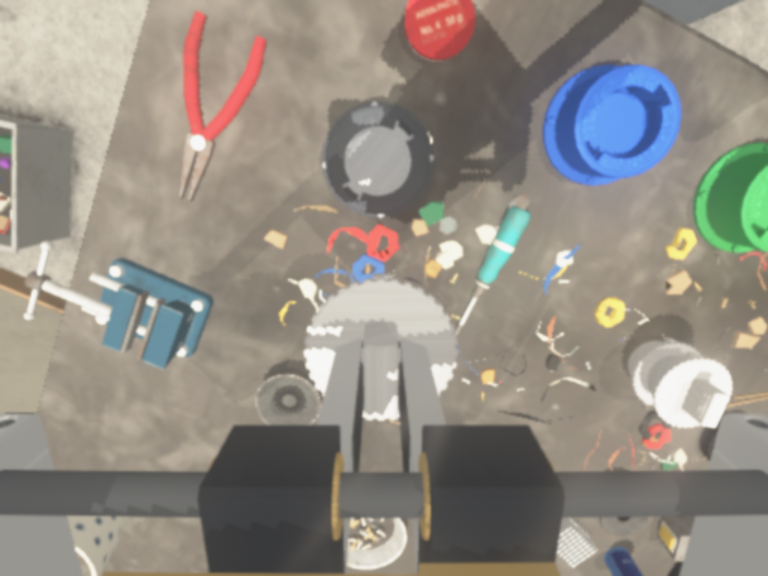

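```bash
python3 - <<'E'
from h import *
im=arm.get_image("wrist")
z=cv2.resize(im[60:150,205:300],None,fx=7,fy=6.5,interpolation=cv2.INTER_CUBIC)
z=(np.clip((z.astype(float)/200)**0.7,0,1)*255).astype('uint8')
cv2.imwrite("pics/w7z.png",z)
E
```

```text
(no output)
```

View pics/w7z.png

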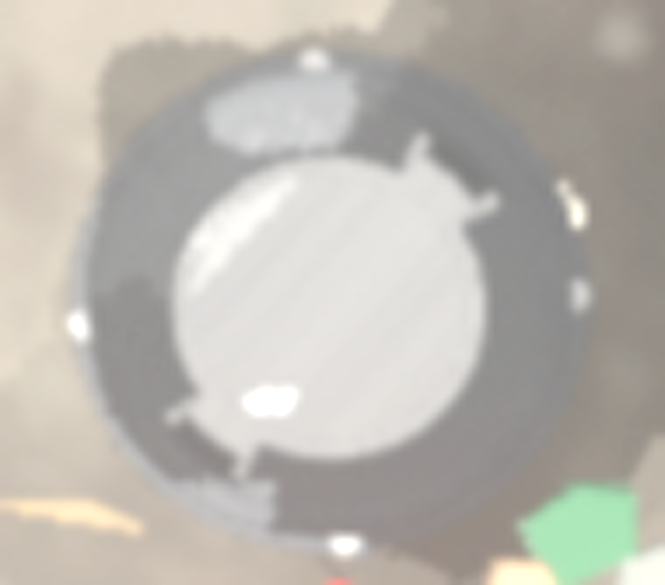

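```bash
python3 - <<'E'
from h import *
st=arm.observe();C=cam("wrist",st)
f=lambda x,y:(205+x/7,60+y/6.5)
T=lambda p:toz("wrist",f(*p),.052,C)[:2]
print("bore",T((331,308)))
a,b=T((448,172)),T((208,440));print(a,b,(a+b)/2,np.linalg.norm(a-b),np.degrees(np.arctan2(*(a-b)[::-1])))
Q=[T(p) for p in [(422,138),(495,200),(170,415),(240,475)]]
for q in Q: print(q)
for i,j in((0,3),(1,2),(0,2),(1,3),(0,1),(2,3)): d=Q[i]-Q[j];print(i,j,np.linalg.norm(d),np.degrees(np.arctan2(d[1],d[0])))
# overlay model
im=arm.get_image("wrist")
c=(.4635,-.1995)
z=cv2.resize(im[60:150,205:300],None,fx=7,fy=6.5,interpolation=cv2.INTER_CUBIC)
def dr(pts,col):
    p=proj(C,pts)-[205,60];p=p*[7,6.5];cv2.polylines(z,[p.astype(int)],False,col,1)
an=np.linspace(0,2*np.pi,100)
for r,zz,col in((.042,.052,(0,0,255)),(.027,.052,(0,255,0)),(.05,.008,(255,0,0))):
    dr(np.c_[c[0]+r*np.cos(an),c[1]+r*np.sin(an),0*an+zz],col)
th=np.radians(-20)
import sys
for s in(1,-1):
    ux=np.array([np.cos(th),np.sin(th)])*s;uy=np.array([-ux[1],ux[0]])
    dr([[*(np.array(c)+ux*r+uy*w),.052] for r,w in((.026,-.007),(.0343,-.007),(.0343,.007),(.026,.007))],(0,255,255))
cv2.imwrite("pics/w7o.png",z)
E
```

```text
bore [ 0.46083618 -0.20020237]
[ 0.43128591 -0.19243763] [ 0.49126127 -0.20951769] [ 0.46127359 -0.20097766] 0.062360020145721895 164.10385876200314
[ 0.4279427  -0.19884748]
[ 0.43224686 -0.18323641]
[ 0.48987455 -0.21730374]
[ 0.49477389 -0.2018669 ]
0 3 0.06689936867401047 177.4131497702482
1 2 0.06694425233331075 149.41001516457953
0 2 0.06462342475208811 163.40546390840166
1 3 0.06524358340695176 163.408106216438
0 1 0.01619355688834828 -105.41417308899105
2 3 0.016195665099234695 -107.6084125212248
```

View pics/w7o.png

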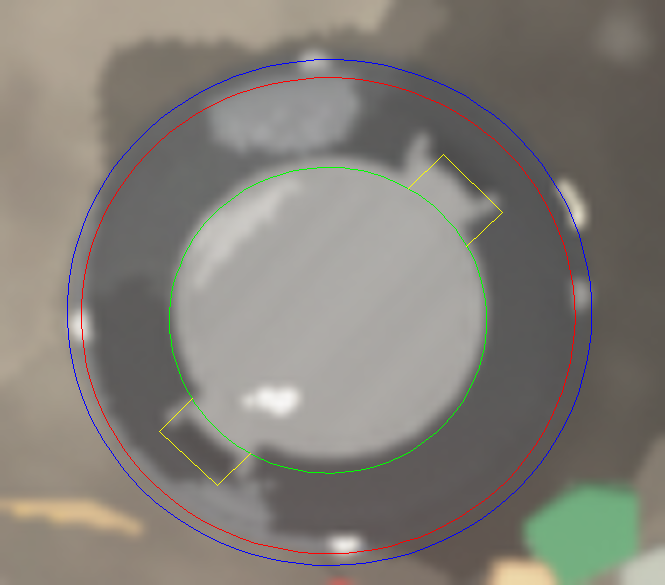

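Emit:
{"method": "step_arm", "body": {
  "increments": [
    [0, 0, 0, 0.12, 0.005],
    [0, 0, 0, 0.12, 0.005],
    [0, 0, 0, 0.12, 0.005],
    [0, 0, 0, 0.12, 0.005],
    [0, 0, 0, 0.12, 0.005]
  ]
}}

```text
time: 7.82
position: [0.5364, -0.1629, 0.2375]
eef_rot: [0.085, 0.996, 0.0, 0.0]
force: [0.5, 0.0, -0.8]
width: 0.0137
```

Emit:
{"method": "step_arm", "body": {
  "increments": [
    [-0.002, -0.01, 0, 0.12, 0.005],
    [-0.004, -0.015, 0.01, 0, 0.005],
    [-0.004, -0.015, 0.01, 0, 0.005],
    [-0.004, -0.015, 0.01, 0, 0.005],
    [0, -0.003, 0, 0, 0.005]
  ]
}}

```text
time: 8.23
position: [0.5332, -0.2248, 0.2037]
eef_rot: [0.143, 0.99, 0.0, -0.003]
force: [-0.2, 0.4, -0.9]
width: 0.0135
```

Emit:
{"method": "step_arm", "body": {
  "increments": [
    [0, 0, 0, 0, 0.005],
    [0, 0, 0, 0, 0.005],
    [0, 0, 0, 0, 0.005],
    [0, 0, 0, 0, 0.005],
    [0, 0, 0, 0, 0.005]
  ]
}}

```text
time: 8.65
position: [0.535, -0.2224, 0.2082]
eef_rot: [0.141, 0.99, -0.0, 0.001]
force: [0.7, 0.7, -2.0]
width: 0.0138
```

```bash
cat > ov.py <<'E'
from h import *
def ov(c,thd,name,crop,k=6,n=4):
    S=[arm.observe()];ims=[]
    for i in range(n):
        ims.append(arm.get_image("wrist").astype(float)); S.append(arm.observe())
    st=dict(S[0]);st['position']=np.mean([s['position'] for s in S],0);q=np.mean([s['eef_rot'] for s in S],0);st['eef_rot']=q/np.linalg.norm(q)
    print(st['position'],st['eef_rot'],np.mean([s['force'] for s in S],0))
    C=cam("wrist",st);im=np.mean(ims,0).astype('uint8');cv2.imwrite("pics/raw_"+name,im)
    y0,y1,x0,x1=crop
    z=cv2.resize(im[y0:y1,x0:x1],None,fx=k,fy=k,interpolation=cv2.INTER_CUBIC);z0=z.copy()
    def dr(pts,col):
        p=(proj(C,pts)-[x0,y0]+.5)*k;cv2.polylines(z,[p.astype(int)],False,col,1)
    an=np.linspace(0,2*np.pi,100);th=np.radians(thd)
    for r,zz,col in((.042,.052,(0,0,255)),(.027,.052,(0,255,0)),(.05,.008,(255,0,0))):
        dr(np.c_[c[0]+r*np.cos(an),c[1]+r*np.sin(an),0*an+zz],col)
    for s in(1,-1):
        ux=np.array([np.cos(th),np.sin(th)])*s;uy=np.array([-ux[1],ux[0]])
        dr([[*(np.array(c)+ux*r+uy*w),.052] for r,w in((.026,-.007),(.0343,-.007),(.0343,.007),(.026,.007))],(0,255,255))
    cv2.imwrite("pics/"+name,z);cv2.imwrite("pics/n_"+name,z0)
    return C,st
E
python3 - <<'E'
from ov import *
C,st=ov((.461,-.2005),-16.3,"w8.png",(20,150,190,320))
print(proj(C,[[.461,-.2005,.052]]))
E
```

```text
[ 0.53493209 -0.22251335  0.20796517] [ 1.41565328e-01  9.89928825e-01 -5.00348419e-05  4.19590997e-04] [ 0.27473805 -0.04867436 -1.2994022 ]
[[255.3485818 113.6091852]]
```

View pics/w8.png

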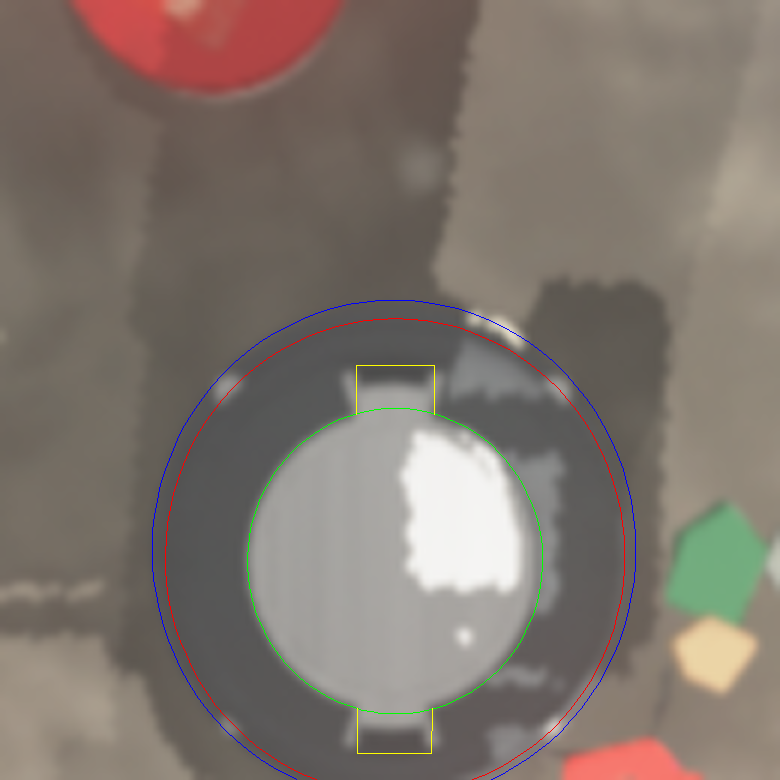

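View pics/n_w8.png

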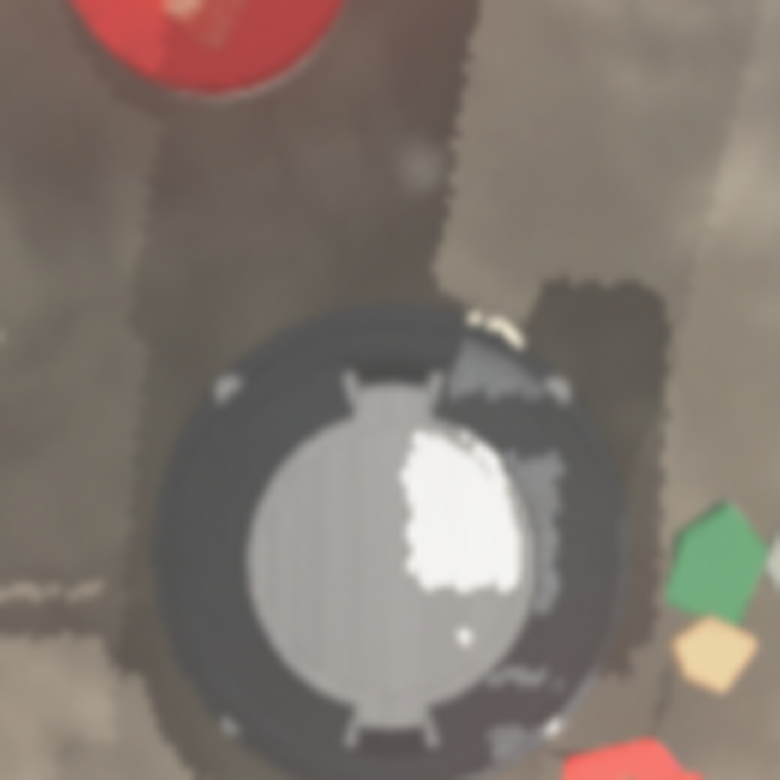

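Emit:
{"method": "step_arm", "body": {
  "increments": [
    [0.01, 0, 0, 0, 0.005],
    [0.02, 0, 0.01, 0, 0.005],
    [0.02, 0, 0.01, 0, 0.005],
    [0.02, 0, 0.01, 0, 0.005],
    [0.0075, 0.0005, 0.01, 0, 0.005]
  ]
}}

```text
time: 9.27
position: [0.4579, -0.1998, 0.1673]
eef_rot: [0.142, 0.99, 0.0, -0.0]
force: [-0.3, -0.1, -1.4]
width: 0.0139
```

Emit:
{"method": "step_arm", "body": {
  "increments": [
    [0, 0, 0.015, 0, 0.005],
    [0, 0, 0.015, 0, 0.005],
    [0, 0, 0.015, 0, 0.005],
    [0, 0, 0.01, 0, 0.005],
    [0, 0, 0, 0, 0.005]
  ]
}}

```text
time: 9.68
position: [0.4585, -0.1996, 0.1099]
eef_rot: [0.142, 0.99, 0.001, -0.002]
force: [-0.8, 0.4, -1.6]
width: 0.0136
```

```bash
python3 - <<'E'
from h import *
P=[];F=[]
for i in range(4):
    im=arm.get_image("scene");st=arm.observe();P.append(st['position']);F.append(st['force'])
st['position']=np.mean(P,0);print(np.mean(P,0),np.mean(F,0),st['joints'],st['eef_rot'],st['width'])
R=Ro.from_quat(st['eef_rot']).as_matrix();print(R.T@(np.array([.4605,-.2003,.0596])-st['position']))
cv2.imwrite("pics/s9.png",cv2.resize(im[150:290,220:370],None,fx=5,fy=4.2,interpolation=cv2.INTER_CUBIC))
im=arm.get_image("wrist");cv2.imwrite("pics/w9.png",cv2.resize(im[110:310,150:360],None,fx=3.7,fy=3,interpolation=cv2.INTER_CUBIC))
E
```

```text
[ 0.46034278 -0.20060409  0.11272888] [ 0.22021825 -0.13297925 -0.55680613] [-5.23911892e-01  1.78700242e-02  1.62665512e+00  9.57624721e-05
  1.49509076e+00 -1.80995377e+00] [ 1.41900153e-01  9.89880481e-01 -3.23701071e-04  9.35080522e-04] 0.013558716304125596
[3.77770298e-05 3.55955443e-04 5.31287766e-02]
```

View pics/s9.png

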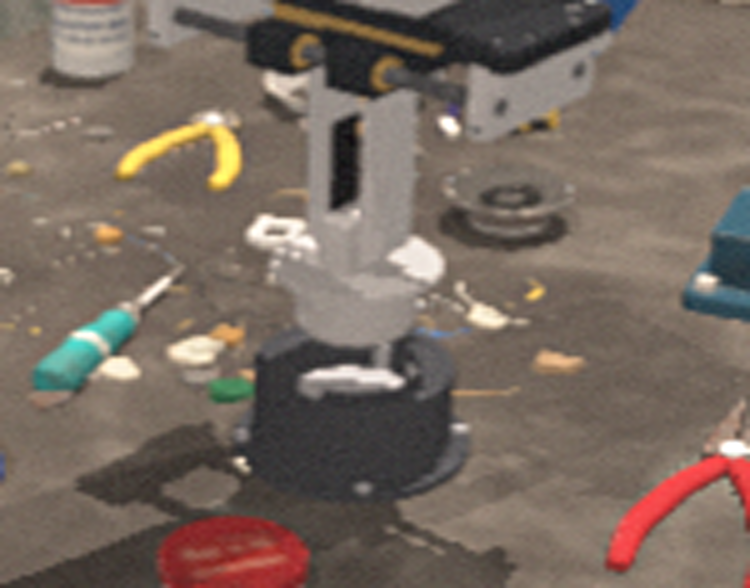

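View pics/w9.png

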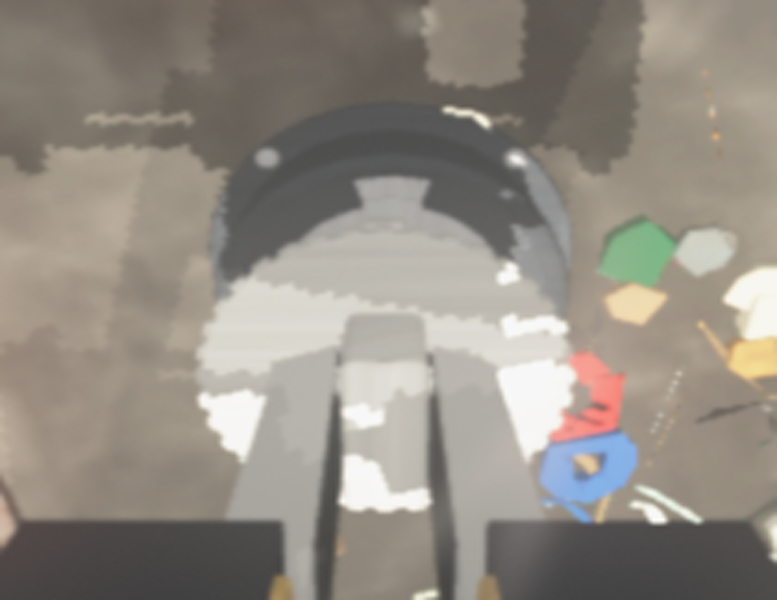

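Emit:
{"method": "step_arm", "body": {
  "increments": [
    [0, 0.0003, 0.008, 0, 0.005],
    [0, 0, 0.008, 0, 0.005],
    [0, 0, 0.008, 0, 0.005],
    [0, 0, 0.006, 0, 0.005],
    [0, 0, 0.003, 0, 0.005]
  ]
}}

```text
time: 10.35
position: [0.4604, -0.1999, 0.078]
eef_rot: [0.142, 0.99, 0.001, -0.0]
force: [0.3, 0.6, -0.4]
width: 0.0139
```

Emit:
{"method": "step_arm", "body": {
  "increments": [
    [0, 0, 0.002, 0, 0.005],
    [0, 0, 0.002, 0, 0.005],
    [0, 0, 0.002, 0, 0.005],
    [0, 0, 0.002, 0, 0.005],
    [0, 0, 0.001, 0, 0.005]
  ]
}}

```text
time: 10.77
position: [0.4607, -0.2005, 0.0708]
eef_rot: [0.142, 0.99, -0.0, 0.0]
force: [-1.1, 1.4, 2.6]
width: 0.0136
```

```bash
python3 - <<'E'
from h import *
st=arm.observe();print(st['position'],st['force'],st['moment'])
im=arm.get_image("wrist");cv2.imwrite("pics/w10.png",cv2.resize(im[110:310,150:360],None,fx=3.7,fy=3,interpolation=cv2.INTER_CUBIC))
E
```

```text
[ 0.46068816 -0.20050013  0.07077105] [-1.11820781  1.35586656  2.60343496] [ 0.15362159  0.0513609  -0.0499252 ]
```

View pics/w10.png

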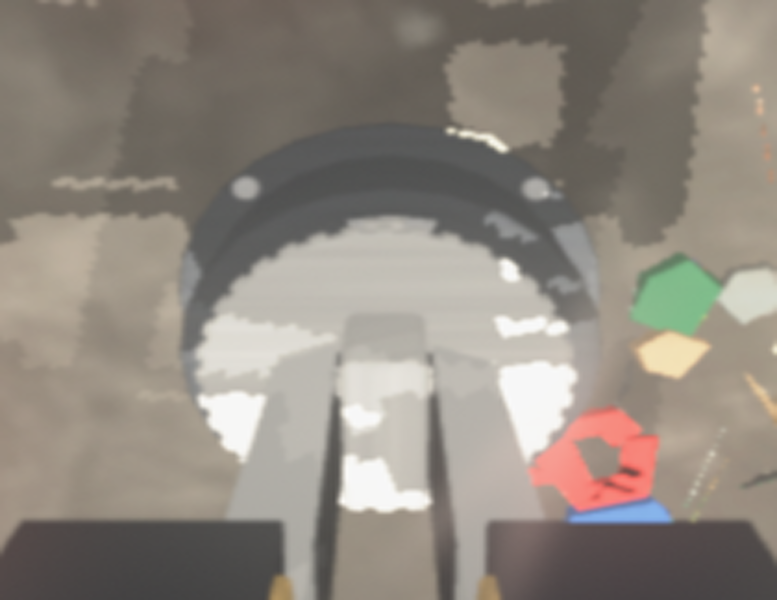

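Emit:
{"method": "step_arm", "body": {
  "increments": [
    [0, 0, 0.002, 0, 0.005],
    [0, 0, 0.002, 0, 0.005],
    [0, 0, 0.002, 0, 0.005],
    [0, 0, 0.002, 0, 0.005],
    [0, 0, 0.001, 0, 0.005]
  ],
  "force": 55
}}

```text
time: 11.23
position: [0.4607, -0.2005, 0.0617]
eef_rot: [0.142, 0.99, -0.0, 0.0]
force: [-1.2, 0.3, 4.8]
width: 0.0134
```

Emit:
{"method": "step_arm", "body": {
  "increments": [
    [0, 0, 0.001, 0, 0.005],
    [0, 0, 0.001, 0, 0.005],
    [0, 0, 0.0005, 0, 0.005],
    [0, 0, 0, 0, 0.005],
    [0, 0, 0, 0, 0.005]
  ]
}}

```text
time: 11.65
position: [0.4608, -0.2005, 0.0598]
eef_rot: [0.142, 0.99, -0.0, 0.0]
force: [-2.6, 1.9, 7.4]
width: 0.0136
```

```bash
python3 - <<'E'
from h import *
P=[];F=[]
for i in range(3):
    im=arm.get_image("wrist");st=arm.observe();P.append(st['position']);F.append(np.r_[st['force'],st['moment']])
print(np.mean(P,0),np.mean(F,0).round(2))
cv2.imwrite("pics/w11.png",cv2.resize(im[110:310,150:360],None,fx=3.7,fy=3,interpolation=cv2.INTER_CUBIC))
E
```

```text
[ 0.46078204 -0.20050208  0.05983035] [-1.59  1.47  6.89  0.23  0.35 -0.01]
```

View pics/w11.png

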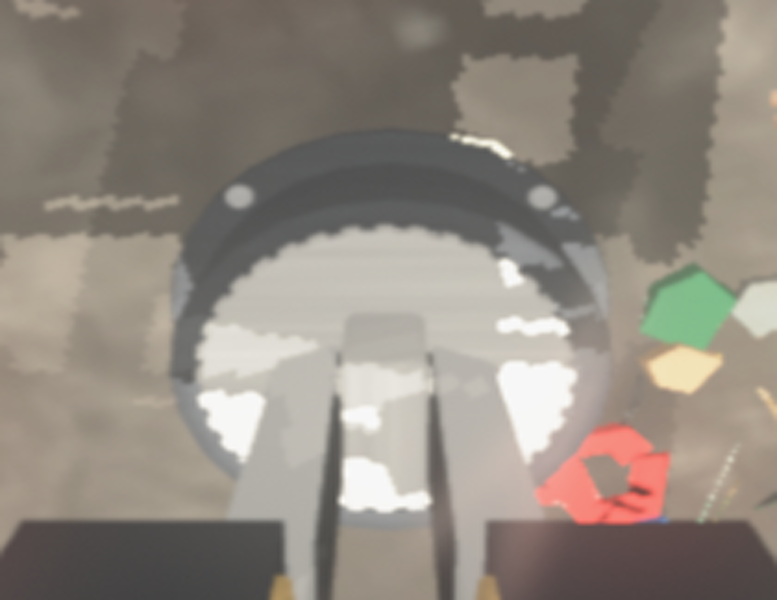

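Emit:
{"method": "step_arm", "body": {
  "increments": [
    [0.0003, 0, 0.0005, 0, 0.005],
    [0.0002, 0, 0.0005, 0, 0.005],
    [0, 0, 0.0005, 0, 0.005],
    [0, 0, 0, 0, 0.005],
    [0, 0, 0, 0, 0.005]
  ]
}}

```text
time: 12.22
position: [0.4608, -0.2005, 0.0598]
eef_rot: [0.142, 0.99, -0.0, 0.001]
force: [-2.0, 1.9, 13.1]
width: 0.0135
```

```bash
cat >m.py <<'E'
from h import *
P=[];F=[];J=[]
for i in range(3):
    im=arm.get_image("wrist");st=arm.observe();P.append(st['position']);F.append(np.r_[st['force'],st['moment']])
q=st['eef_rot'];print(np.mean(P,0).round(5),np.mean(F,0).round(2),"axis",180-2*np.degrees(np.arctan2(q[0],q[1])),st['joints'][5],st['width'],st['time'])
E
python3 m.py
```

```text
[ 0.46081 -0.2005   0.05979] [-2.45  2.87 12.28  0.39  0.67 -0.  ] axis 163.68995752425798 -1.8095690162079132 0.013876678222120544 12.3667
```

Emit:
{"method": "step_arm", "body": {
  "increments": [
    [0, 0, 0, 0.05, 0.005],
    [0, 0, 0, 0.08, 0.005],
    [0, 0, 0, 0.08, 0.005],
    [0, 0, 0, 0.08, 0.005],
    [0, 0, 0, 0.08, 0.005]
  ]
}}

```text
time: 12.78
position: [0.4614, -0.201, 0.0598]
eef_rot: [0.323, 0.946, -0.0, 0.002]
force: [-1.3, 1.0, 12.6]
width: 0.0137
```

```bash
python3 m.py
```

```text
[ 0.46139 -0.20096  0.05981] [-5.900e-01  1.360e+00  1.098e+01  1.900e-01  4.500e-01 -1.000e-02] axis 142.47347003026607 -1.439305733260458 0.013911569374624724 12.9333
```

Emit:
{"method": "step_arm", "body": {
  "increments": [
    [0, 0, 0, 0.08, 0.005],
    [0, 0, 0, 0.08, 0.005],
    [0, 0, 0, 0.08, 0.005],
    [0, 0, 0, 0.08, 0.005],
    [0, 0, 0, 0.08, 0.005]
  ]
}}

```text
time: 13.35
position: [0.4612, -0.2007, 0.0598]
eef_rot: [0.505, 0.863, 0.0, 0.002]
force: [-1.9, 2.5, 11.7]
width: 0.0135
```

Emit:
{"method": "step_arm", "body": {
  "increments": [
    [0, 0, 0, 0.08, 0.005],
    [0, 0, 0, 0.08, 0.005],
    [0, 0, 0, 0.08, 0.005],
    [0, 0, 0, 0.08, 0.005],
    [0, 0, 0, 0.08, 0.005]
  ]
}}

```text
time: 13.77
position: [0.4616, -0.2008, 0.0598]
eef_rot: [0.666, 0.746, 0.001, 0.002]
force: [-0.9, 0.4, 11.6]
width: 0.0135
```

```bash
python3 m.py
```

```text
[ 0.46155 -0.20073  0.05984] [-1.19  2.18 11.43  0.36  0.44  0.03] axis 96.64311230100273 -0.6393548659692515 0.013502107675191612 13.9167
```

Emit:
{"method": "step_arm", "body": {
  "increments": [
    [0, 0, 0, 0.08, 0.005],
    [0, 0, 0, 0.08, 0.005],
    [0, 0, 0, 0.06, 0.005],
    [0, 0, 0, 0.04, 0.005],
    [0, 0, 0, 0.02, 0.005]
  ]
}}

```text
time: 14.33
position: [0.4617, -0.201, 0.0599]
eef_rot: [0.763, 0.646, 0.001, 0.002]
force: [-1.1, -0.1, 9.5]
width: 0.0135
```

```bash
python3 m.py
```

```text
[ 0.46173 -0.20095  0.05988] [ 0.11  1.4  10.97  0.22  0.37  0.15] axis 80.62344332273949 -0.3597862443176404 0.01376459131142766 14.4833
```

Emit:
{"method": "step_arm", "body": {
  "increments": [
    [0, 0, 0, 0.02, 0.005],
    [0, 0, 0, 0.02, 0.005],
    [0, 0, 0, 0.02, 0.005],
    [0, 0, 0, 0, 0.005],
    [0, 0, 0, 0, 0.005]
  ]
}}

```text
time: 14.9
position: [0.4618, -0.201, 0.0599]
eef_rot: [0.782, 0.624, 0.001, 0.002]
force: [0.4, 0.9, 10.7]
width: 0.0135
```

```bash
python3 m.py
```

```text
[ 0.46177 -0.20098  0.05987] [-0.22  1.21 11.    0.2   0.34  0.17] axis 77.19192019610841 -0.2999202804424941 0.01350250807562819 15.05
```

Emit:
{"method": "step_arm", "body": {
  "increments": [
    [0, 0, 0, 0.02, 0.005],
    [0, 0, 0, 0.02, 0.005],
    [0, 0, 0, 0, 0.005],
    [0, 0, 0, 0, 0.005],
    [0, 0, 0, 0, 0.005]
  ]
}}

```text
time: 15.47
position: [0.4619, -0.201, 0.0599]
eef_rot: [0.793, 0.609, 0.001, 0.002]
force: [0.1, 0.8, 11.1]
width: 0.0137
```

```bash
python3 m.py
```

```text
[ 0.46191 -0.20105  0.05986] [ 0.04  0.17 10.2   0.15  0.27  0.57] axis 74.97595826203148 -0.26104272122846106 0.014045326175877693 15.6167
```

Emit:
{"method": "step_arm", "body": {
  "increments": [
    [0, 0, 0.0005, 0, 0.005],
    [0, 0, 0, 0, 0.005],
    [0, 0, 0, 0, 0.005],
    [0, 0, 0, 0, 0.005],
    [0, 0, 0, 0, 0.005]
  ]
}}

```text
time: 16.03
position: [0.4619, -0.2011, 0.0598]
eef_rot: [0.793, 0.609, 0.001, 0.002]
force: [-1.1, 1.9, 12.8]
width: 0.0137
```

```bash
python3 m.py; python3 - <<'E'
from h import *
im=arm.get_image("wrist");s=arm.get_image("scene");cv2.imwrite("pics/s12.png",cv2.resize(s[140:300,130:380],None,fx=3.2,fy=3.2,interpolation=cv2.INTER_CUBIC))
cv2.imwrite("pics/w12.png",cv2.resize(im,None,fx=1.5,fy=1.5))
E
```

```text
[ 0.46193 -0.20106  0.05984] [-0.49  1.01 11.77  0.29  0.41  0.56] axis 74.97959335442499 -0.26105466348140155 0.013689811568474673 16.1833
```

View pics/s12.png

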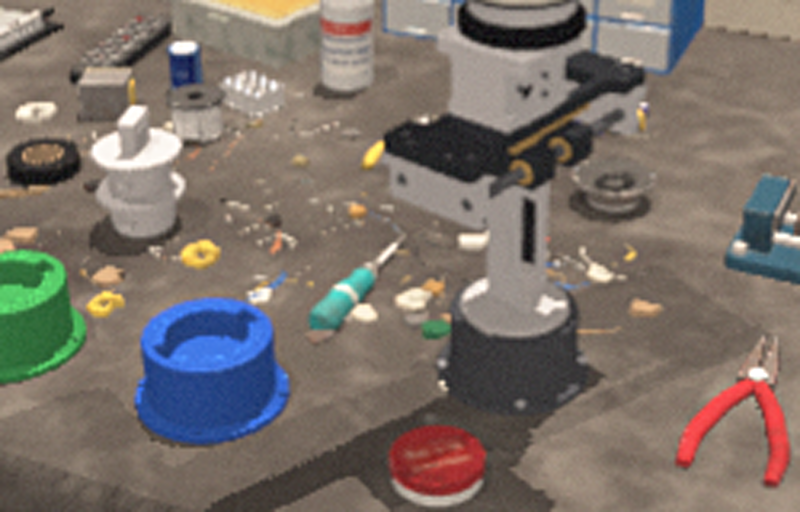

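View pics/w12.png

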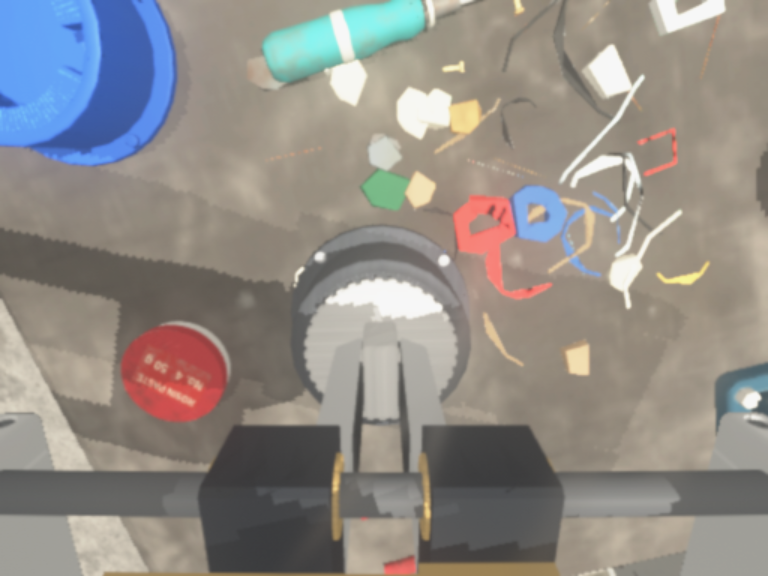

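Pictures: the cap's flange lies flush on the dark socket (scene ~(515,305)). The two remaining caps stand at ~(135,180), and the bystanders are untouched. I'm handing in.

```bash
python3 -c "
from bench import arm
print(arm.sign_off())"
```

```text
the job is handed in; nothing more can be done
None
```

The top cap is in the dark socket, pushed fully home and turned clockwise to the stop. The gripper still holds and presses it there. I handed the job in at about 16.3 s of the allowed 51 s.

- **Lift:** I gripped the top cap by its grip and lifted it straight off. The scene picture shows the other two caps still standing in place.
- **Fully home:** The tool stopped moving down at z = 0.0598 m, where I had worked out 0.0596 m for fully home. Pushing further only raised the force to about 12 N, well above the roughly 7 N of the spring. In the last pictures the flange lies flush on the socket.
- **Turned to the stop:** The gripper turned about 88.7° (1.55 rad), slightly more than the expected 1.5 rad; I put the difference down to give in the grip. The twisting moment jumped from 0.17 to about 0.57 N m over the last 0.04 rad, which shows the hard stop.
- **Other things:** The bystanders visible in the last pictures look undisturbed. The side cutters were mostly hidden behind the arm, so I could not fully check them.

The plunger and ring positions cannot be read directly, so "home" and "at the stop" rest on the force, pose and pictures above. None of the last checks failed or disagreed.

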